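Slide the tin lid along the jig into its nest

TASK

A blue two-lane numbering jig holds a light-grey tin lid in one lane and a dark rusty disc in the other. Push the grey lid along its own lane, without lifting it off the jig, until it drops flat into the round black-floored nest at the far end of that lane, and leave it there. Leave the dark disc where it lies.

Things in the scene. Friction and masses are not known exactly. Their poses are not given: they have to be found in the camera images.
- jig: Fixed blue plate 280 (x) x 272 (y) x 18 mm; origin centre of underside, z up. Two lanes along its +x (away from robot), mid-lines y = +66 and -66 mm, each 110 mm wide between aluminium rails 8 mm above the deck, x = -138 to +18 mm, open at the near end. Lanes end in round black-floored nests, centres x = +72, y = +66/-66 mm, diameter 116, depth 6 mm; the lid drops in by itself when over one.
- lid_center (a point): Centre, half-way up, of the loose light-grey metal tin lid: round, flat, 91 mm across, 11 mm thick, about 35 g. Starts flat on the deck in either lane (centre 23.5 mm above the jig's underside; 17.5 mm once in the nest, its top then 5 mm above the deck), 120 to 140 mm short of the nest centre, within 3 mm of mid-lane, 25 mm of deck behind it. Too wide to grasp: push its near edge.
- disc_center (a point): Centre, half-way up, of the dark brown rusty cover disc: loose, round and flat, about 105 mm in diameter, 11 mm thick, 0.3 kg, lying on the deck in the lane that the lid is not in. Not to be moved.

How it is judged:
By the outcome, as a careful person would: the job done as asked, in the order asked, and still so for the second after the job is handed in, with the robot touching nothing.
It also fails if it takes over 35 s, if anything falls off the work surface, if the arm or the gripper's body presses on something with over 40 N, if the wrist force passes 120 N, or if a joint passes its speed limit or range.

ROBOT

A 7-joint arm with a two-finger parallel gripper is mounted at the origin on a cart in front of the work surface, level with it; the furniture and walls round the work are solid. World frame = base frame: x ahead of the robot, y to its left, z up, the work surface at z = 0. Lengths are in m, angles in rad, forces in N, time in s.
With the tool pointing down it reaches from about 0.35 to 0.9 m from the base axis. Payload 19.9 kg.
Tool frame: the origin (TCP) lies between the finger pads; the fingertips stand 19 mm ahead of it and the grasp point (between the pads) is the TCP; z points along the fingers, y is the line along which they close (so a half turn about z gives the same grasp; the last joint's range is limited). The gripper opens to 94 mm and grips with 3 to 60 N. Pads are 16 mm wide; open, the fingers measure 119 mm over their backs; the gripper's body (75 mm by 177 mm) begins 78 mm behind the grasp point.
Start: joints at [-1.266, 0.417, -0.01, 1.614, 0.005, 1.111, -0.053], TCP at [0.212, 0.588, 0.224] pointing down, gripper open.
Joint ranges: [-2.81, 2.81], [-0.39, 2.02], [-1.27, 1.25], [0.06, 2.57], [-1.19, 4.33], [0.19, 2], [-2.82, 2.82]. Speed limits (rad/s): [1.89, 1.89, 2.39, 2.39, 3.01, 3.01, 3.01].

INTERFACE

Orientations are given as a 3x3 rotation matrix whose columns are the frame's x, y, z axes.
In Python, from rig import robot gives the robot as it stands. Calls block until the motion is done:
- robot.move_ptp(position, orientation): joint-space move of the TCP to a pose.
- robot.move_linear(position, velocity=0.15, frame=None, threshold=None): straight line of the TCP; frame=None keeps the orientation; velocity is the mean speed in m/s. With threshold (N) it stops when the force on the tool has changed by that much, and returns True; else False.
- robot.goto_joints(angles): joint-space move.
- robot.gripper_to(opening): finger opening in m; the grip force is fixed at half the most; returns when the fingers have stopped.
- robot.pause(seconds).
- robot.ik(position, orientation): joint angles nearest the present ones, or None.
- robot.get_state(): the state.
- robot.grab_frame(name): name is "scene" or "top" or "wrist"; returns the picture (480x640x3 uint8, red, green, blue); there is no depth.
- robot.camera_info(name): a dict with "fx", "fy", "cx", "cy" (pixels), "rvec" (rotation vector, rad) and "tvec" (3), from world to camera coordinates, as OpenCV has them. Camera axes: x right, y down, z forward; pixel columns grow to the right and rows downward; lengths in m; the calibration is good to about 2 mm. A picture is of the moment at which its call begins: read the wrist's pose just before it. camera_info takes no time and is no camera call; for the wrist camera it gives the pose at the moment of the call.
A pose or a line that the arm cannot do raises robot.PlanningError and nothing moves.
- robot.sign_off(): hands the job in; it is judged then, once.
The state is a dict: "time": time; "qpos": joint angles; "joint_vel": joint speeds; "effort": joint torques, N m; "ee_pos": TCP position; "tool_rot": TCP orientation; "force": force on the tool from outside, world axes, zero at the start; "moment": the same for the moment, N m; "opening": finger opening in m; "grasp_force": force on a finger pad.
Only numpy, scipy, OpenCV 4.12 (cv2) and the standard library are available. Lean on these libraries where they do the work, as an engineer would, in place of code of your own. Each camera call takes 0.05 s, during which the arm holds its last target. There are 200 camera calls.

## Working session

There is one attempt and no reset: what is moved stays moved. The work goes in short steps, each a Python script; the robot and the scene stay as the last script left them, time stands still between calls to the robot, and variables do not carry over. Pictures are saved under pics/ and viewed, at most 10 in all, crops included, and the job is handed in when it is done.

```bash
ls; mkdir -p pics; python3 - <<'E'
from rig import robot
import cv2
for n in("top","scene"):
    cv2.imwrite(f"pics/{n}0.png",robot.grab_frame(n)[:,:,::-1]); c=robot.camera_info(n); print(n,c)
s=robot.get_state();print(s["time"],s["ee_pos"],s["tool_rot"])
E
```

```text
pics
top {'fx': 478.22715398363766, 'fy': 478.22715398363766, 'cx': 324.33946200620477, 'cy': 240.93682489439007, 'rvec': array([ 2.05150481, -2.16894755,  0.22071706]), 'tvec': array([0.15888883, 0.58017915, 0.78660323])}
scene {'fx': 576.1439968032522, 'fy': 576.1439968032522, 'cx': 331.58554620036364, 'cy': 236.53709450930273, 'rvec': array([ 2.30434891, -0.65648304,  0.26784137]), 'tvec': array([-0.43258857,  0.33573137,  0.60631091])}
0.1 [0.211732   0.58768852 0.22386777] [[-9.40823328e-01  3.38897308e-01 -2.84150396e-04]
 [ 3.38897411e-01  9.40822698e-01 -1.09317537e-03]
 [-1.03139047e-04 -1.12478272e-03 -9.99999362e-01]]
```

View pics/top0.png

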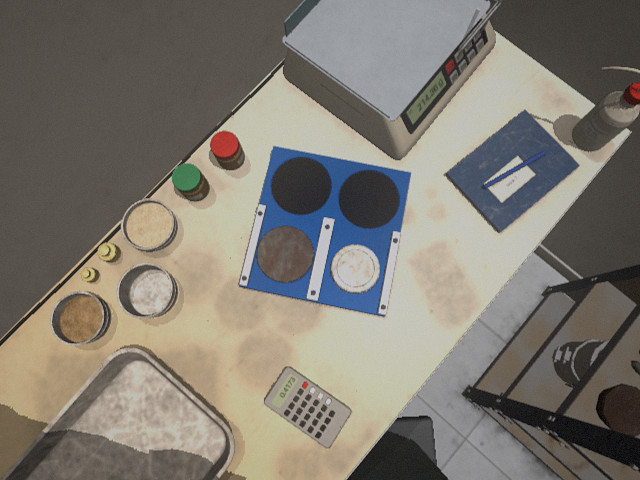

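View pics/scene0.png

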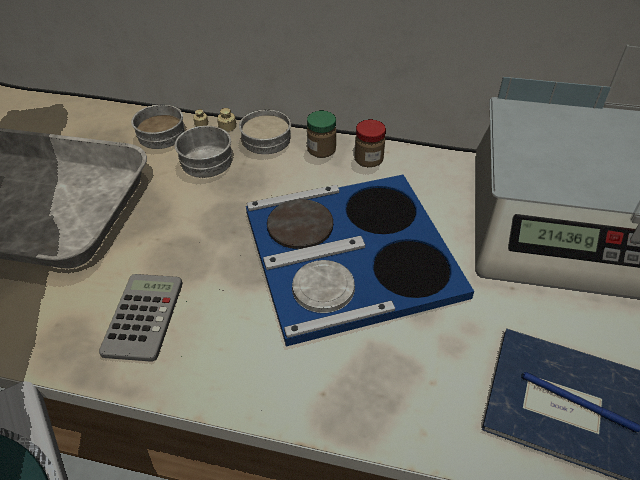

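The jig's near edge is at the lower side of the top view. The lid at (356,268) is in the right (−y) lane with its nest at (369,199), and the disc is at (286,253). In the scene view the lid is at (323,286). I'll fit the jig pose and the lid position from the corners and from enlarged crops.

```bash
cat > h.py <<'E'
import numpy as np,cv2
from rig import robot
def ray(n,uv,z):
    c=robot.camera_info(n);R=cv2.Rodrigues(c["rvec"])[0];o=-R.T@c["tvec"]
    uv=np.atleast_2d(uv).astype(float)
    d=np.c_[(uv[:,0]-c["cx"])/c["fx"],(uv[:,1]-c["cy"])/c["fy"],np.ones(len(uv))]@R
    return o+d*((z-o[2])/d[:,2])[:,None]
def fit2(a,b): # rigid 2D a->b
    ca,cb=a.mean(0),b.mean(0);U,S,V=np.linalg.svd((a-ca).T@(b-cb));R=V.T@U.T
    return R,cb-R@ca
E
python3 - <<'E'
from h import *
J=np.array([[140,136],[140,-136],[-140,-136],[-140,136]])/1e3
for n,uv in(("top",[(274,147),(411,173),(386,315),(240,287)]),("scene",[(404,175),(473,293),(287,342),(247,207)])):
    P=ray(n,uv,.018)[:,:2];R,t=fit2(J,P);print(n,P.round(4).tolist(),"yaw",np.degrees(np.arctan2(R[1,0],R[0,0])),t,"res",(J@R.T+t-P).round(4).tolist())
    im=cv2.imread(f"pics/{n}0.png");hsv=cv2.cvtColor(im,cv2.COLOR_BGR2HSV)
    m=cv2.inRange(hsv,(0,0,130),(179,80,255))
    u=(356,268) if n=="top" else (323,283)
    k,l,st,ce=cv2.connectedComponentsWithStats(m);i=l[u[1],u[0]];print(st[i],ce[i])
    p=ray(n,ce[i],.029)[0,:2];print("lid",p,"jig",(p-t)@R)
    x,y,w=(230,137,190) if n=="top" else (235,165,250)
    cv2.imwrite(f"pics/{n}c.png",cv2.resize(im[y:y+w*3//4+(45 if n=="top" else 0),x:x+w],None,fx=3,fy=3,interpolation=cv2.INTER_CUBIC))
E
```

```text
top [[0.7896, 0.2138], [0.7211, -0.0474], [0.4546, 0.0225], [0.5199, 0.285]] yaw -14.54726851271538 [0.62131178 0.11847914] res [[0.0014, 0.0012], [0.0015, -0.0009], [-0.003, -0.0005], [0.0, 0.0003]]
[ 331  244   49   50 1856] [355.28448276 267.92403017]
lid [0.54167484 0.07274677] jig [-0.06559684 -0.06426932]
scene [[0.7905, 0.2122], [0.7178, -0.0496], [0.4506, 0.0183], [0.5211, 0.2828]] yaw -14.836584015425828 [0.62000049 0.11591294] res [[-0.0004, -0.0006], [0.0027, -0.0018], [-0.0008, 0.002], [-0.0016, 0.0004]]
[ 293  260   61   48 2163] [323.08368007 283.80813685]
lid [0.53883737 0.07044228] jig [-0.0668138  -0.06473756]
```

View pics/topc.png

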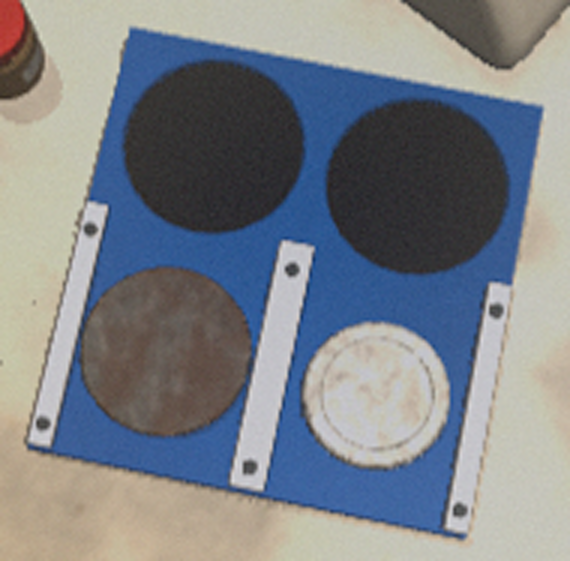

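The two views agree: yaw is about −14.7°, and the lid is at jig (−66, −64.5) mm. That puts it 138 mm from the nest and 1.5 mm off mid-lane, as specified. Now I'll approach behind the lid with the fingers 50 mm apart, so they cradle it, and lower them.

```bash
cat >> h.py <<'E'
yaw=np.radians(-14.7);t=np.array([.6207,.1172])
RJ=np.array([[np.cos(yaw),-np.sin(yaw)],[np.sin(yaw),np.cos(yaw)]])
def W(x,y,z): return np.r_[RJ@[x,y]+t,z]
O=np.c_[np.r_[-RJ[:,0],0],np.r_[RJ[:,1],0],[0,0,-1]]
def st():
    s=robot.get_state();print(round(s["time"],2),"jig",((s["ee_pos"][:2]-t)@RJ).round(4),s["ee_pos"][2].round(4),"F",np.round(s["force"],1),s["opening"])
E
python3 - <<'E'
from h import *
robot.gripper_to(.05)
robot.move_ptp(W(-.135,-.065,.14),O);st()
print(robot.move_linear(W(-.135,-.065,.0395),.06,threshold=6));st()
cv2.imwrite("pics/s1.png",robot.grab_frame("scene")[120:390,200:560,::-1].repeat(2,0).repeat(2,1))
E
```

```text
2.98 jig [-0.1351 -0.0642] 0.1401 F [-0.3 -0.   0.3] 0.050113813127662055
False
4.8 jig [-0.1349 -0.0649] 0.0397 F [ 0.3 -1.2  0.5] 0.04997175872192554
```

View pics/s1.png

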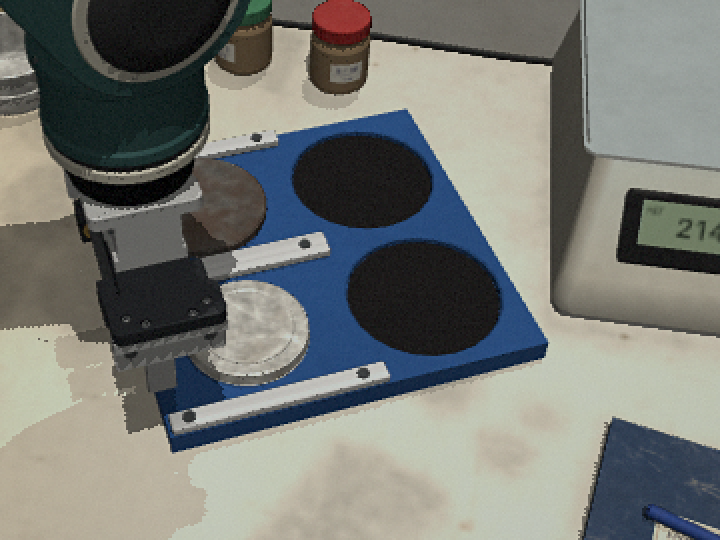

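The fingers are down in the near end of the lane behind the lid (lid centre about (252,330) in the crop), clear of both rails. Next I'll push.

```bash
python3 - <<'E'
from h import *
print(robot.move_linear(W(-.03,-.066,.0395),.06,threshold=15));st()
print(robot.move_linear(W(.022,-.066,.0395),.035,threshold=10));st()
robot.pause(.2)
cv2.imwrite("pics/s2.png",robot.grab_frame("scene")[120:390,200:560,::-1].repeat(2,0).repeat(2,1))
E
```

```text
False
6.75 jig [-0.0302 -0.0659] 0.0395 F [-0.5  0.4  0.7] 0.049509424851738586
False
8.38 jig [ 0.0219 -0.066 ] 0.0395 F [ 0.5  0.4 -0.3] 0.05024590817476026
```

View pics/s2.png

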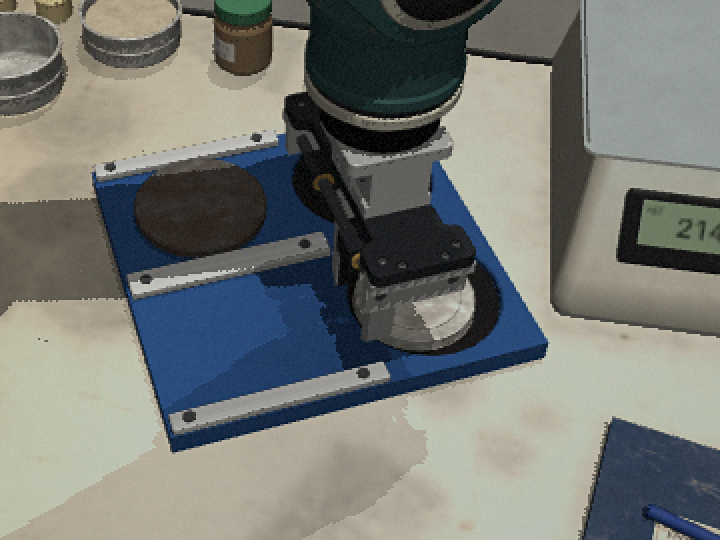

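The lid is in the nest area, with its right edge at about (474,320) and the black floor showing beyond it. I'll back off, raise the arm clear and check.

```bash
python3 - <<'E'
from h import *
robot.move_linear(W(-.02,-.066,.0395),.08)
robot.move_linear(W(-.1,-.066,.2),.15);st()
a=robot.grab_frame("scene")[120:390,200:560,::-1].repeat(2,0).repeat(2,1)
b=robot.grab_frame("top")[:,:,::-1]
cv2.imwrite("pics/s3.png",a)
cv2.imwrite("pics/t3.png",cv2.resize(b[137:324,230:420],None,fx=3,fy=3,interpolation=cv2.INTER_CUBIC))
E
```

```text
10.65 jig [-0.1    -0.0662] 0.1993 F [-0.7 -0.4 -0. ] 0.0503206213785145
```

View pics/s3.png

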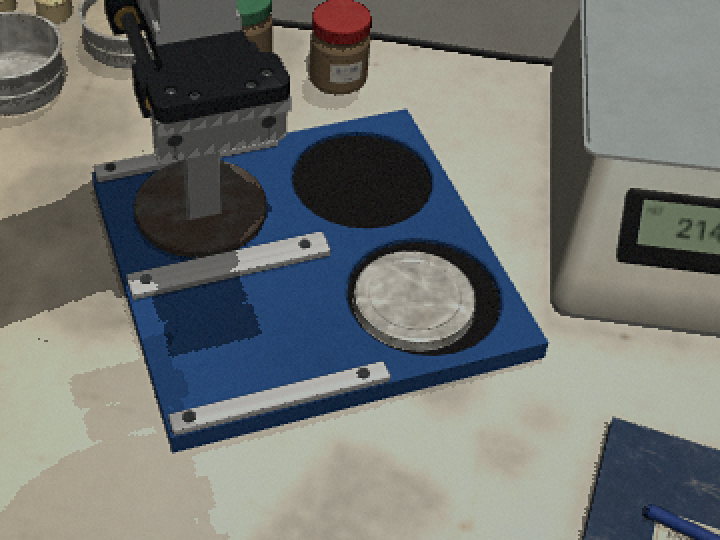

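View pics/t3.png

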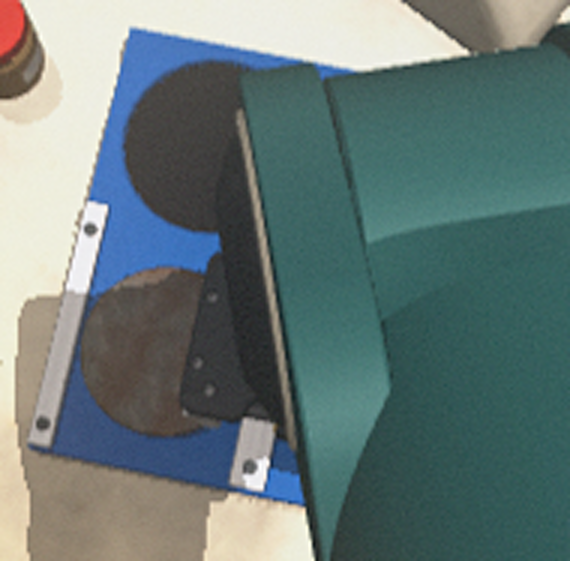

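The lid lies toward the near side of the nest, with its top at about (415,298) in the crop and the nest rim visible at left, (350,290). The top view is blocked by the arm. I'll move the arm away and check that the lid is flat and fully in.

```bash
python3 - <<'E'
from h import *
robot.goto_joints([-1.266,.417,-.01,1.614,.005,1.111,-.053]);st()
f={n:robot.grab_frame(n)[:,:,::-1].copy() for n in("top","scene")}
for n,u in(("top",(368,203)),("scene",(407,268))):
    hsv=cv2.cvtColor(f[n],cv2.COLOR_BGR2HSV);m=cv2.inRange(hsv,(0,0,120),(179,80,255))
    k,l,s,ce=cv2.connectedComponentsWithStats(m);i=l[u[1],u[0]]
    c=max(cv2.findContours((l==i).astype(np.uint8),0,1)[0],key=len)
    print(n,s[i],ce[i],cv2.fitEllipse(c))
    for z in(.023,.029): print(z,((ray(n,ce[i],z)[0,:2]-t)@RJ).round(4))
a=cv2.resize(f["scene"][225:315,360:480],None,fx=4,fy=4,interpolation=cv2.INTER_CUBIC)
b=cv2.resize(f["top"][137:317,230:420],(380,360),interpolation=cv2.INTER_CUBIC)
cv2.imwrite("pics/c4.png",np.hstack([cv2.resize(a,(400,300)),b[:300]]))
E
```

```text
12.86 jig [-0.5131  0.3511] 0.2245 F [ 0.1 -0.1 -0.6] 0.05006111793227791
top [ 346  180   47   46 1677] [369.23494335 202.5313059 ] ((369.2366027832031, 202.53848266601562), (44.47368240356445, 46.19907760620117), 108.38095092773438)
0.023 [ 0.0634 -0.0657]
0.029 [ 0.0616 -0.0655]
scene [ 378  246   59   45 2065] [407.0251816 267.8377724] ((407.0577697753906, 267.9126892089844), (43.75263595581055, 58.6275749206543), 99.12492370605469)
0.023 [ 0.0616 -0.0687]
0.029 [ 0.0591 -0.0733]
```

View pics/c4.png

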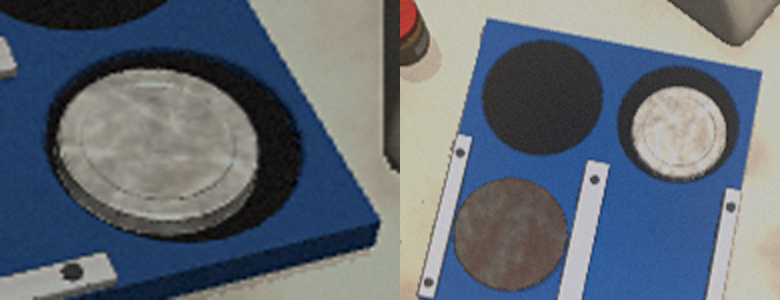

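The near rim shows a thin black gap in both views, so the lid looks dropped in. I'll check its offset against the measured nest rim to be sure, which takes no robot time.

```bash
python3 - <<'E'
from h import *
for n,u,lid in(("top",(369,199),(369.24,202.53)),("scene",(412,268),(407.04,267.88))):
    im=cv2.imread(f"pics/{n}0.png");m=cv2.inRange(cv2.GaussianBlur(im,(3,3),0),(0,0,0),(70,70,70))
    k,l,s,ce=cv2.connectedComponentsWithStats(m);i=l[u[1],u[0]];print(n,s[i],ce[i])
    c=max(cv2.findContours((l==i).astype(np.uint8),0,1)[0],key=len)[:,0]
    for z in (.018,.012):
        p=(ray(n,c,z)[:,:2]-t)@RJ; (cx,cy),r=cv2.minEnclosingCircle(p.astype(np.float32));print("nest",z,cx,cy,r)
    for z in(.023,.026): print("lid",z,((ray(n,lid,z)[0,:2]-t)@RJ).round(4))
E
```

```text
top [ 339  171   60   57 2652] [368.41214178 198.94720965]
nest 0.018 0.07212256640195847 -0.06297744065523148 0.05662471801042557
nest 0.012 0.07402771711349487 -0.06313732266426086 0.05701329931616783
lid 0.023 [ 0.0634 -0.0657]
lid 0.026 [ 0.0625 -0.0656]
scene [ 373  240   78   58 3581] [411.64535046 268.29656521]
nest 0.018 0.07085846364498138 -0.065026193857193 0.05845433101058006
nest 0.012 0.07345041632652283 -0.06042895093560219 0.05898978188633919
lid 0.023 [ 0.0616 -0.0687]
lid 0.026 [ 0.0603 -0.071 ]
```

The lid is about 9–10 mm short of the nest centre, against a 12.5 mm limit. It is in, but only by about 3 mm. There is plenty of time, so I'll nudge it 6 mm further and look again.

```bash
python3 - <<'E'
from h import *
robot.move_ptp(W(-.03,-.066,.14),O)
robot.move_linear(W(-.03,-.066,.0395),.08,threshold=6);st()
print(robot.move_linear(W(.028,-.066,.0395),.04,threshold=10));st()
robot.move_linear(W(-.01,-.066,.0395),.06)
robot.move_linear(W(-.03,-.066,.14),.12)
robot.goto_joints([-1.266,.417,-.01,1.614,.005,1.111,-.053]);st()
f={n:robot.grab_frame(n)[:,:,::-1].copy() for n in("top","scene")}
for n,u in(("top",(368,201)),("scene",(410,267))):
    hsv=cv2.cvtColor(f[n],cv2.COLOR_BGR2HSV);m=cv2.inRange(hsv,(0,0,120),(179,80,255))
    k,l,s,ce=cv2.connectedComponentsWithStats(m);i=l[u[1],u[0]]
    print(n,ce[i],((ray(n,ce[i],.023)[0,:2]-t)@RJ).round(4))
a=cv2.resize(f["scene"][225:315,360:480],(400,300),interpolation=cv2.INTER_CUBIC)
b=cv2.resize(f["top"][137:317,230:420],(380,360),interpolation=cv2.INTER_CUBIC)
cv2.imwrite("pics/c5.png",np.hstack([a,b[:300]]))
E
```

```text
16.67 jig [-0.0297 -0.0659] 0.04 F [-0.  -1.   0.3] 0.05006793225778748
False
18.27 jig [ 0.0279 -0.0659] 0.0395 F [-0.1  0.3 -0.4] 0.05001696845184279
22.35 jig [-0.5133  0.3511] 0.2244 F [-0.6 -0.2 -0.2] 0.05002793364322448
top [369.839617   199.62477558] [ 0.0693 -0.0658]
scene [410.81751825 266.94793187] [ 0.0676 -0.0687]
```

View pics/c5.png

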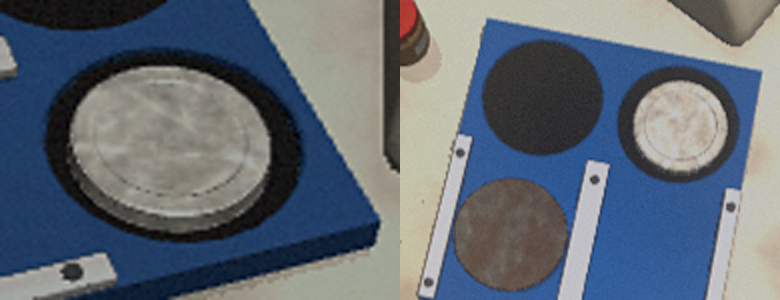

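The lid now sits flat within about 4 mm of the nest centre, with black floor showing all round. The disc is unmoved and the arm is clear.

```bash
python3 -c "
from rig import robot
print(robot.sign_off())"
```

```text
the job is handed in; nothing more can be done
None
```

The grey lid was pushed along its lane and lies flat in its nest, the dark disc was left where it was, and I handed the job in at about 22.5 s with the arm clear.

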